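Refit the cleaned lens of a kitchen spotlight

ROBOT

A 7-joint arm with a two-finger parallel gripper is mounted at the origin on a cart in front of the work surface, level with it; the furniture and walls round the work are solid. World frame = base frame: x ahead of the robot, y to its left, z up, the work surface at z = 0. Lengths are in m, angles in rad, forces in N, time in s.
With the tool pointing down it reaches from about 0.4 to 0.85 m from the base axis. Payload 10.4 kg.
Tool frame: the origin (TCP) lies at the very end of the fingers, on their centre line; the grasp point (between the pads) lies 19 mm behind it (r.pinch_z is the distance from the TCP to the grasp point, in m); z points along the fingers, y is the line along which they close (so a half turn about z gives the same grasp; the last joint's range is limited). The gripper opens to 87 mm and grips with 3 to 60 N. Pads are 19 mm wide; open, the fingers measure 117 mm over their backs; the gripper's body (75 mm by 190 mm) begins 51 mm behind the grasp point.
Start: joints at [-1.342, 0.332, -0.065, 1.46, 0.022, 1.35, -0.088], TCP at [0.156, 0.605, 0.223] pointing down, gripper open.
Joint ranges: [-2.6, 2.6], [-0.5, 2.12], [-1.47, 1.34], [0.16, 2.42], [-1.27, 4.41], [0.06, 2.06], [-2.6, 2.6]. Speed limits (rad/s): [2.22, 2.22, 2.79, 2.79, 3.14, 3.14, 3.14].

INTERFACE

Orientations are given as a unit quaternion [x, y, z, w].
In Python, from bench import sensors, vision, r gives the robot as it stands.
- The arm moves only by the shell command python3 -m crank 'ROWS' [OPENING] [FORCE]. ROWS is JSON, a list of rows, each a list of 2 entries, a list of its own where there are three numbers: the shift along the tool's x, y, z normalised to -1 to 1, where 1 is 3 cm, then the turn about the tool's z normalised to -1 to 1, where 1 is 8 degrees. A call has 1 to 12 rows; each row shifts and turns the commanded pose from where the row before left it, along the tool's axes as they then stand; what a row does not reach is not made up. A row lasts 1/8 s, in which the tool goes at most 62.5 mm and 10.7 degrees, less where a joint would pass 70% of its speed; a pose out of reach is approached as far as the arm can. A call with a number of a shift or a turn outside -1 to 1 is refused whole. A call with a gripper value outside its range is refused whole. OPENING is the opening, from 0 (shut) to 1 (fully open), set as the call begins (- or left out, the last holds). The fingers move at their own pace and stop on an object; FORCE is the grip in N (left out, the last holds). Time passes only in rows, so rows that do not move let the fingers close. It gives the time, the measured TCP pose, the force, the opening and the grip force at its end, in the units of the state.
- sensors.read_state(): the state, without advancing time (a new reading comes with each control period).
- vision.camera(name): name is "scene" or "top"; returns the picture (420x560x3 uint8, red, green, blue); there is no depth.
- vision.camera_model(name): a dict with "vertical_fov" (degrees; the focal length in pixels is half the picture's height over the tangent of half this angle, whatever the lens; pixels are square), "cx", "cy" (the principal point, pixels), "dist" ([k1, k2, p1, p2, k3] as OpenCV has them; the pictures are not rectified), "camera_from_world" (4x4, takes a point from world to camera coordinates). Camera axes: x right, y down, z forward; pixel columns grow to the right and rows downward; lengths in m; the calibration is good to about 2 mm. A picture is of the moment at which its call begins. camera_model takes no time and is no camera call.
- r.close_job(): hands the job in; it is judged then, once.
The state is a dict: "time": time; "joint_positions": joint angles; "joint_vel": joint speeds; "joint_torque": joint torques, N m; "ee_pos": TCP position; "eef_rot": TCP orientation; "ft_force": force on the tool from outside, world axes, zero at the start; "torque": the same for the moment, N m; "width": finger opening in m; "grip_force": force on a finger pad.
Only numpy, scipy, OpenCV 4.12 (cv2) and the standard library are available. Lean on these libraries where they do the work, as an engineer would, in place of code of your own. Each camera call takes 0.05 s, during which the arm holds its last target. There are 200 camera calls.

TASK

Put the cleaned glass lens from the chopping board back into the spotlight that lies face up on the worktop, domed side up: slip its edge under the two fixed hooks and press the opposite edge down until the brass spring clip snaps over it. Bed it with a steady push of about 10 N, held for half a second, so that it bears on all three rest points and cannot rock. It is glass, so never force it, and leave the other things where they stand.

Things in the scene. Friction and masses are not known exactly. Their poses are not given: they have to be found in the camera images.
- lens_mid (a point): Loose frosted-glass lens: round disc 60 mm across, flat below, rim 7 mm thick, shallow dome on top (9 mm thick at the middle), about 55 g. Lies dome up on the board; picked up across the rim. The point: on its axis, half-way up the rim, 3.5 mm above its flat underside. z axis: the lens axis, out of the domed side; yaw does not matter.
- board: Brown wooden chopping board, fixed, 220 x 330 x 22 mm; origin: centre of its underside, z up.
- lamp: Spotlight housing, fixed, face up: aluminium, finned, foot 112 mm wide, 29 mm high. Origin: centre of its underside; z up along the lamp axis; -x points to the brass clip, +x midway between the two hooks. In it stands a black focusing tube 82 mm wide, which carries hooks, clip and rests; it was left pulled out by any amount over 20 mm and sits stiffly there.
- seat_mid (a point): Point fixed to the housing on the lamp axis, 47 mm above the worktop; axes as lamp. The lens's flat underside rests on three steel balls: two 22 mm from the axis at 60 degrees either side of +x, one 26 mm from it at -x. Their tops lie anywhere from 10 mm below to 10 mm above this point (not reported: find them by touch), 9 mm above the tube's black face, so fingertips fit below the rim.
- hooks_mid (a point): Point fixed to the housing, midway between the two rigid steel hooks, 20 mm from the axis towards +x, at seat_mid's height. Hooks: 50 degrees either side of +x, 9 mm wide, uprights 31 mm from the axis, lips reaching in to 27 mm; their mouth is 10 mm high over the ball tops, 6 mm at the back. A level lens coming down is stopped by them; tilted 0.4 rad, +x edge low, it slides in under.
- clip_side (a point): Point fixed to the housing, 30 mm from the axis towards -x, below the clip, at seat_mid's height. The brass clip is 9 mm wide; its nose reaches in to 25.5 mm from the axis, tip 8 mm and top 15 mm above the ball tops, sloped between. A lens tucked under the hooks and let go leans on this slope, tilted 0.2 to 0.3 rad. Press its -x edge down with a fingertip on each side of the clip.
- clip (a joint): Angle of the brass spring clip, hinged at its foot: 0 = free, positive = pushed outward from the lamp axis, rad. Pressing the lens's -x edge down, 6 to 15 N, pushes it back by about 0.1; then it snaps in over the rim, the lens drops level and the clip returns to about 0, holding the lens down with about 1 N. A push on the middle of the lens then loads all three balls alike.
Not all that is in view belongs to the job. What is meant by the part that bears lens_mid is not purple or red, and is the smaller of those in its own colour.

How it is judged:
By the outcome, as a careful person would: the job done as asked, in the order asked, and still so for the second after the job is handed in, with the robot touching nothing.
It also fails if it takes over 69 s, if anything falls off the work surface, if the arm or the gripper's body presses on something with over 40 N, if the wrist force passes 120 N, or if a joint passes its speed limit or range.

## Working session

There is one attempt and no reset: what is moved stays moved. The work goes in short steps, Python scripts to look and compute and a shell command to move; the robot and the scene stay as the last step left them, time stands still between calls to the robot, and variables do not carry over. Pictures are saved under pics/ and viewed, at most 10 in all, crops included, and the job is handed in when it is done.

```bash
ls; mkdir -p pics; python3 - <<'E'
from bench import sensors, vision, r
import cv2, numpy as np
print(sensors.read_state())
for n in("scene","top"):
    im=vision.camera(n); cv2.imwrite(f"pics/{n}0.png",im[:,:,::-1]); m=vision.camera_model(n); print(n,m)
E
```

```text
pics
{'time': 0.0, 'joint_positions': array([-1.34163848,  0.33285276, -0.06466942,  1.46093814,  0.02158287,
        1.34985833, -0.08851857]), 'joint_vel': array([ 6.26608729e-04,  3.90832367e-04, -4.20453081e-04, -1.89002340e-03,
        7.71561924e-04, -2.31449421e-05,  5.03443442e-04]), 'joint_torque': array([-1.11415520e-03, -6.23241735e+01,  2.37894407e-02, -3.89909506e+01,
       -6.15276187e-02,  3.93158651e-02,  1.37312027e-04]), 'ee_pos': array([0.15561585, 0.60493336, 0.22176729]), 'eef_rot': array([ 1.25561762e-01,  9.92085571e-01, -6.78561433e-04, -5.80233502e-05]), 'ft_force': array([0.4729789 , 0.44734047, 0.0220859 ]), 'torque': array([-0.00163973,  0.04414411, -0.04735155]), 'grip_force': 0.0, 'width': 0.08667613624570844}
scene {'vertical_fov': 50.51765649965403, 'cx': 277.46502074305744, 'cy': 203.1933447929431, 'dist': array([0.01823112, 0.        , 0.        , 0.        , 0.        ]), 'camera_from_world': array([[ 0.69497813, -0.71902468, -0.00298459, -0.28616745],
       [-0.52345925, -0.50309863, -0.6876643 ,  0.41433639],
       [ 0.49294606,  0.47947396, -0.72602266,  0.96841656],
       [ 0.        ,  0.        ,  0.        ,  1.        ]])}
top {'vertical_fov': 42.65427596365565, 'cx': 274.5563123213293, 'cy': 210.29516645981562, 'dist': array([-0.04989401,  0.        ,  0.        ,  0.        ,  0.        ]), 'camera_from_world': array([[ 0.00554262, -0.99987781, -0.01461679,  0.16522853],
       [-0.9918757 , -0.00363939, -0.12715878,  0.57205743],
       [ 0.12709005,  0.01520283, -0.99177467,  1.44721151],
       [ 0.        ,  0.        ,  0.        ,  1.        ]])}
```

View pics/scene0.png

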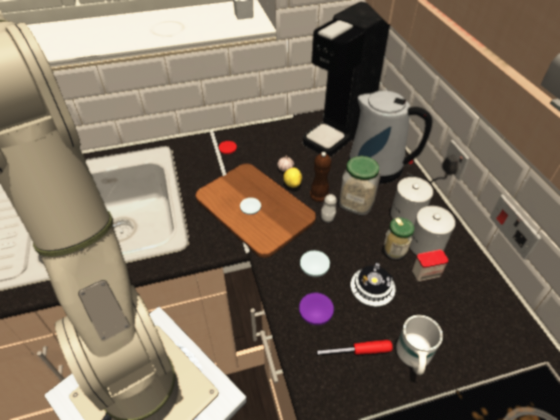

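View pics/top0.png

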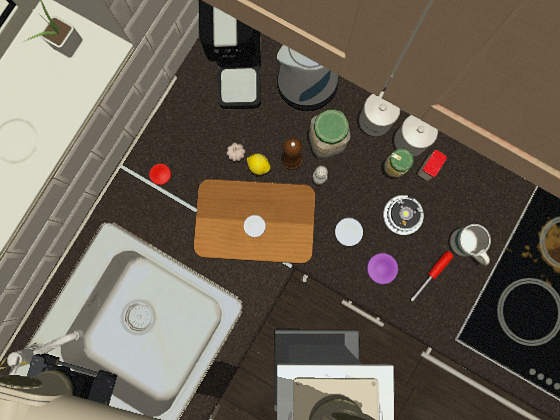

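The scene view shows the brown board with a small white disc (lens) at (250,205), a bigger white disc (decoy) at (315,263) and the lamp at (373,286). In the top view these are at (254,226), (348,232) and (404,214), and I'll measure from there.

```bash
cat > h.py <<'E'
import numpy as np, cv2
from bench import sensors, vision, r
def K(m): f=210/np.tan(np.radians(m["vertical_fov"])/2); return np.array([[f,0,m["cx"]],[0,f,m["cy"]],[0,0,1]])
def ray(n,uv):
    m=vision.camera_model(n); T=np.array(m["camera_from_world"]); p=cv2.undistortPoints(np.array([[uv]],float),K(m),np.array(m["dist"]))[0,0]
    return -T[:3,:3].T@T[:3,3], T[:3,:3].T@np.array([p[0],p[1],1])
def at(n,uv,z): o,d=ray(n,uv); return (o+d*(z-o[2])/d[2])[:2]
def proj(n,P):
    m=vision.camera_model(n); T=np.array(m["camera_from_world"]); return cv2.projectPoints(np.array([P],float),cv2.Rodrigues(T[:3,:3])[0],T[:3,3],K(m),np.array(m["dist"]))[0].reshape(-1,2)
E
python3 - <<'E'
from h import *
ims={n:cv2.imread(f"pics/{n}0.png") for n in("scene","top")}
def blobs(n,box,f,amin=30):
    x0,y0,x1,y1=box; c=ims[n][y0:y1,x0:x1]; m=f(cv2.cvtColor(c,cv2.COLOR_BGR2HSV).astype(int)).astype(np.uint8)*255
    cs=cv2.findContours(m,cv2.RETR_EXTERNAL,cv2.CHAIN_APPROX_NONE)[0]
    return [(c+[x0,y0]) for c in cs if cv2.contourArea(c)>amin]
wh=lambda h:(h[...,1]<60)&(h[...,2]>150)
for n,box,z in(("top",(225,200,285,250),.026),("scene",(225,185,275,225),.026),("top",(325,205,372,255),.004)):
    for c in blobs(n,box,wh): (e,ax,a)=cv2.fitEllipse(c); print("disc",n,e,ax,at(n,e,z))
br=lambda h:(h[...,0]<22)&(h[...,1]>90)&(h[...,2]>70)
for c in blobs("top",(180,160,330,280),br,500):
    R=cv2.minAreaRect(c); print("board",R,[at("top",p,.022).round(4) for p in cv2.boxPoints(R)])
for c in blobs("top",(375,188,430,242),lambda h:(h[...,2]>110)&(h[...,1]<60),60):
    (e,ax,a)=cv2.fitEllipse(cv2.convexHull(c)); print("lamp",e,ax,at("top",e,.029),at("top",e,.0))
a=cv2.resize(ims["top"][184:246,374:434],None,fx=6.5,fy=6.5,interpolation=cv2.INTER_CUBIC)
b=cv2.resize(ims["scene"][255:317,343:403],None,fx=6.5,fy=6.5,interpolation=cv2.INTER_CUBIC)
cv2.imwrite("pics/lamp.png",np.hstack([a,b]))
E
```

```text
disc top (254.08775329589844, 225.63145446777344) (20.766353607177734, 21.530010223388672) [0.52968646 0.22460211]
disc scene (250.05819702148438, 205.4799041748047) (15.363363265991211, 20.149625778198242) [0.52805968 0.22514451]
disc top (348.5517578125, 231.4934539794922) (26.97419548034668, 27.072795867919922) [ 0.51638427 -0.03967999]
board ((254.39984130859375, 220.40301513671875), (118.81230163574219, 79.27877044677734), 3.468229293823242) [array([0.4438, 0.3942]), array([0.6665, 0.3861]), array([0.6469, 0.052 ]), array([0.4257, 0.0661])]
lamp (403.0760192871094, 214.53152465820312) (39.717411041259766, 40.52939987182617) [ 0.56187492 -0.18843188] [ 0.56538489 -0.19496453]
```

View pics/lamp.png

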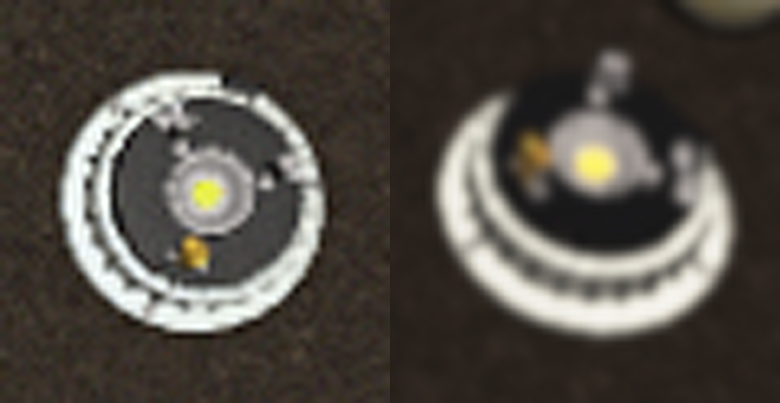

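The crop shows the brass clip at the bottom of the lamp and the hooks at upper left and right, with the yellow bulb on the axis. Next I triangulate these.

```bash
python3 - <<'E'
from h import *
def tri(a,b):
    o1,d1=ray("top",a);o2,d2=ray("scene",b)
    s=np.linalg.lstsq(np.c_[d1,-d2],o2-o1,rcond=None)[0]; p,q=o1+s[0]*d1,o2+s[1]*d2
    return (p+q)/2,np.linalg.norm(p-q)
c=lambda u,v:(374+u/6.5-.42,184+v/6.5-.42)
d=lambda u,v:(343+(u-390)/6.5-.42,255+v/6.5-.42)
P={}
for k,a,b in(("bulb",c(207,193),d(595,163)),("clip",c(195,250),d(533,153)),("hA",c(172,112),d(613,70)),("hB",c(297,162),d(685,170)),("ballA",c(183,150),d(597,95)),("ballB",c(267,180),d(650,172)),("ballC",c(201,268),d(540,190))):
    P[k],e=tri(a,b); print(k,P[k].round(4),round(e,4))
hm=(P["hA"]+P["hB"])/2; v=hm-P["clip"]; print("yaw",np.degrees(np.arctan2(v[1],v[0])),"perp",np.degrees(np.arctan2(*( (P["hA"]-P["hB"])[[1,0]])))-90)
print("axis est", (hm*31+P["clip"]*20)/51, np.linalg.norm(v))
# outlines: tube face (dark circle) and foot
im=cv2.imread("pics/top0.png")
for (x,y,z) in ((190,205,0),):pass
g=cv2.resize(im[184:246,374:434],None,fx=6.5,fy=6.5,interpolation=cv2.INTER_CUBIC)
m=(cv2.cvtColor(g,cv2.COLOR_BGR2GRAY)>120).astype(np.uint8)
cs=max(cv2.findContours(m,cv2.RETR_EXTERNAL,cv2.CHAIN_APPROX_NONE)[0],key=cv2.contourArea)
e=cv2.fitEllipse(cv2.convexHull(cs)); u=c(*e[0]); print("foot",e,[at("top",u,z).round(4) for z in (0,.015,.029)])
E
```

```text
bulb [ 0.5646 -0.1938  0.0327] 0.0009
clip [ 0.5368 -0.1818  0.0572] 0.0031
hA [ 0.5975 -0.1769  0.045 ] 0.0012
hB [ 0.5745 -0.2266  0.0518] 0.0039
ballA [ 0.5808 -0.1804  0.0485] 0.0012
ballB [ 0.568  -0.2157  0.0459] 0.0027
ballC [ 0.532  -0.1886  0.0439] 0.0007
yaw -22.11947366406517 perp -24.80318635760065
axis est [ 0.56673142 -0.19394548  0.05182899] 0.053833481458212096
foot ((192.01202392578125, 201.90223693847656), (257.5801086425781, 265.1366271972656), 123.11630249023438) [array([ 0.5651, -0.1951]), array([ 0.5633, -0.1917]), array([ 0.5616, -0.1885])]
```

```bash
python3 -m crank '[[[-0.95,-0.573,0],0],[[-0.95,-0.573,0],0],[[-0.95,-0.573,0],0],[[-0.95,-0.573,0],0],[[-0.95,-0.573,0],0],[[-0.95,-0.573,0],0],[[-0.95,-0.573,0],0],[[-0.95,-0.573,0],0],[[-0.95,-0.573,0],0],[[-0.95,-0.573,0],0],[[-0.95,-0.573,0],0],[[-0.95,-0.573,0],0]]' 1 5 && python3 -m crank '[[[-0.95,-0.573,0],0],[[-0.95,-0.573,0],0],[[-0.95,-0.573,0],0],[[-0.95,-0.573,0],0],[[0,0,0],1],[[0,0,0],1],[[0,0,0],1],[[0,0,0],1],[[0,0,0],1],[[0,0,0],1],[[0,0,0],1],[[0,0,0],1]]' && python3 -m crank '[[[0,0,0],1],[[0,0,0.5],0.9],[[0,0,0.8],0],[[0,0,0.8],0],[[0,0,0.8],0],[[0,0,0],0],[[0,0,0],0]]'
cat >> h.py <<'E'
from scipy.spatial.transform import Rotation as Ro
def tool():
    s=sensors.read_state(); R=Ro.from_quat(s["eef_rot"]).as_matrix(); mx=-R[:,0]; return s,R,np.degrees(np.arctan2(mx[1],mx[0]))
def to(x,y,z):
    s,R,yaw=tool(); print("t",round(float(s["time"]),2),"pos",s["ee_pos"].round(4),"yaw(-x)",yaw.round(2),"f",s["ft_force"].round(2),"w",s["width"].round(4) if hasattr(s["width"],'round') else s["width"]); print("units",(R.T@(np.array([x,y,z])-s["ee_pos"])/.03).round(3))
E
python3 -c "
from h import *
to(.529,.225,.0235)"
```

```text
time: 1.6
ee_pos: [0.436, 0.3194, 0.2222]
eef_rot: [0.126, 0.992, -0.0, -0.0]
ft_force: [0.0, 0.4, 0.2]
width: 0.087
grip_force: 0.0
time: 3.1
ee_pos: [0.5286, 0.2253, 0.2222]
eef_rot: [0.634, 0.773, -0.0, -0.0]
ft_force: [0.6, 0.7, 0.3]
width: 0.0864
grip_force: 0.0
time: 3.98
ee_pos: [0.5291, 0.2255, 0.1364]
eef_rot: [0.729, 0.684, 0.0, 0.0]
ft_force: [0.0, -1.5, 0.1]
width: 0.087
grip_force: 0.0
t 3.98 pos [0.5291 0.2255 0.1364] yaw(-x) -93.63 f [ 0.   -1.48  0.06] w 0.0869727026184549
units [-0.017 -0.006  3.762]
```

```bash
python3 -m crank '[[[0,0,0.9],0],[[0,0,0.9],0],[[0,0,0.9],0],[[0,0,0.7],0],[[0,0,0.26],0],[[0,0,0],0],[[0,0,0],0],[[0,0,0],0]]' && python3 -m crank '[[[0,0,0.08],0],[[0,0,0],0],[[0,0,0],0],[[0,0,0],0],[[0,0,0],0],[[0,0,0],0],[[0,0,0],0]]' 0.5 5 
python3 -c "
from h import *
to(.529,.225,.06)"
```

```text
time: 4.97
ee_pos: [0.5293, 0.2256, 0.0266]
eef_rot: [0.729, 0.684, 0.001, 0.0]
ft_force: [0.6, -0.2, -0.0]
width: 0.0868
grip_force: 0.0
time: 5.85
ee_pos: [0.5288, 0.2254, 0.0234]
eef_rot: [0.729, 0.684, 0.0, -0.0]
ft_force: [0.2, 0.6, 0.3]
width: 0.0593
grip_force: 5.0
t 5.85 pos [0.5288 0.2254 0.0234] yaw(-x) -93.62 f [0.17 0.56 0.25] w 0.059279078681217394
units [-0.012  0.007 -1.221]
```

```bash
python3 -m crank '[[[0,0,-0.6],0],[[0,0,-0.8],0],[[-0.9,0,0],0],[[-0.9,0.16,0],0],[[-0.9,0.16,0],0],[[-0.9,0.16,0],0],[[-0.9,0.16,0],0],[[-0.9,0.16,0],0],[[-0.9,0.16,0],0],[[0,0,0],0],[[0,0,0],0]]'
python3 - <<'E'
from h import *
to(.565,.033,.026)
print(sensors.read_state()["grip_force"])
E
```

```text
time: 7.22
ee_pos: [0.5459, 0.0356, 0.0661]
eef_rot: [0.729, 0.684, 0.001, -0.0]
ft_force: [-0.2, 0.5, -0.2]
width: 0.0596
grip_force: 5.0
t 7.22 pos [0.5459 0.0356 0.0661] yaw(-x) -93.61 f [-0.23  0.53 -0.16] w 0.05959931076476483
units [-0.049  0.642  1.336]
5.000074356794357
```

```bash
python3 -m crank '[[[-0.05,0.64,0],0],[[0,0,0.6],0],[[0,0,0.6],0],[[0,0,0],0],[[0,0,0.1],0],[[0,0,0.1],0],[[0,0,0.1],0],[[0,0,0.1],0],[[0,0,0.1],0],[[0,0,0],0],[[0,0,0],0]]' - 4
python3 - <<'E'
from h import *
to(.565,.033,.0144)
a=[];
for n in("scene","top"):
    c=proj(n,[.565,.033,.02])[0].astype(int); im=vision.camera(n)[:,:,::-1]; x,y=c; a.append(cv2.resize(im[y-35:y+35,x-35:x+35],(400,400),interpolation=cv2.INTER_CUBIC))
cv2.imwrite("pics/tilt.png",np.hstack(a))
E
```

```text
time: 8.6
ee_pos: [0.5646, 0.0322, 0.0143]
eef_rot: [0.729, 0.684, -0.0, -0.0]
ft_force: [-0.4, -1.2, 0.4]
width: 0.0597
grip_force: 4.0
t 8.6 pos [0.5646 0.0322 0.0143] yaw(-x) -93.63 f [-0.39 -1.19  0.36] w 0.05968575895322784
units [ 0.029  0.011 -0.002]
```

View pics/tilt.png

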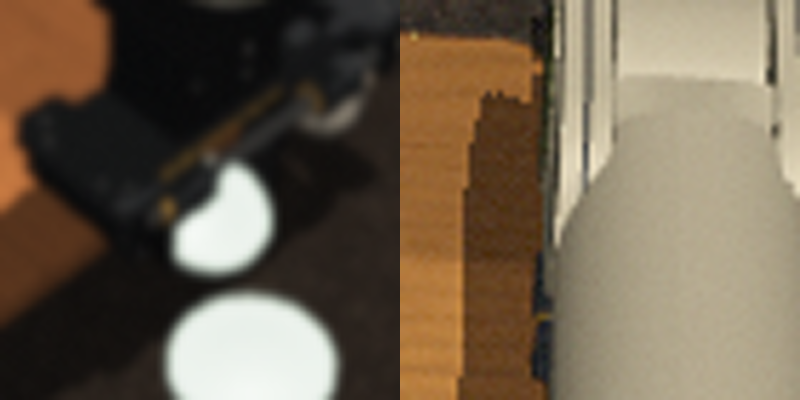

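```bash
python3 -m crank '[[[0,0,-0.4],0],[[0,0,-0.9],0],[[0,0,-0.9],0],[[0,0,-0.9],0],[[0,0,-0.9],0],[[-0.8,0.05,0],0],[[-0.8,0.05,0],0],[[-0.8,0.05,0],0],[[-0.8,0.05,0],0],[[-0.8,0.05,0],0],[[-0.8,0.05,0],0],[[-0.8,0.05,0],0]]' - 5 && python3 -m crank '[[[-0.8,0.05,0],0],[[-0.8,0.05,0],0],[[0,0,0],-0.975],[[0,0,0],-0.975],[[0,0,0],-0.975],[[0,0,0],-0.975],[[0,0,0],-0.975],[[0,0,0],-0.975],[[0,0,0],-0.975],[[0,0,0],-0.975],[[0,0,0],-0.975],[[0,0,0],0]]' && python3 -m crank '[[[0,0,0],0],[[0,0,0],0]]'
python3 - <<'E'
from h import *
to(.5645,-.1945,.1)
p=sensors.read_state()["ee_pos"];a=[]
im=vision.camera("scene")[:,:,::-1]; cv2.imwrite("pics/s2.png",im)
x,y=proj("scene",p)[0].astype(int); print(x,y); cv2.imwrite("pics/s2c.png",cv2.resize(im[y-35:y+45,x-50:x+50],(750,600),interpolation=cv2.INTER_CUBIC))
E
```

```text
time: 10.2
ee_pos: [0.5646, -0.137, 0.1353]
eef_rot: [0.729, 0.684, 0.0, 0.0]
ft_force: [0.7, 0.3, -0.8]
width: 0.0595
grip_force: 5.0
time: 11.7
ee_pos: [0.5645, -0.1844, 0.1351]
eef_rot: [0.204, 0.979, 0.0, 0.0]
ft_force: [-0.2, 0.3, -0.4]
width: 0.0595
grip_force: 5.0
time: 11.95
ee_pos: [0.5645, -0.1842, 0.1345]
eef_rot: [0.204, 0.979, 0.0, 0.0]
ft_force: [0.0, -0.3, -0.4]
width: 0.0596
grip_force: 5.0
t 11.95 pos [ 0.5645 -0.1842  0.1345] yaw(-x) -23.52 f [ 0.01 -0.35 -0.38] w 0.05962448648419191
units [-0.137 -0.314  1.15 ]
377 253
```

View pics/s2c.png

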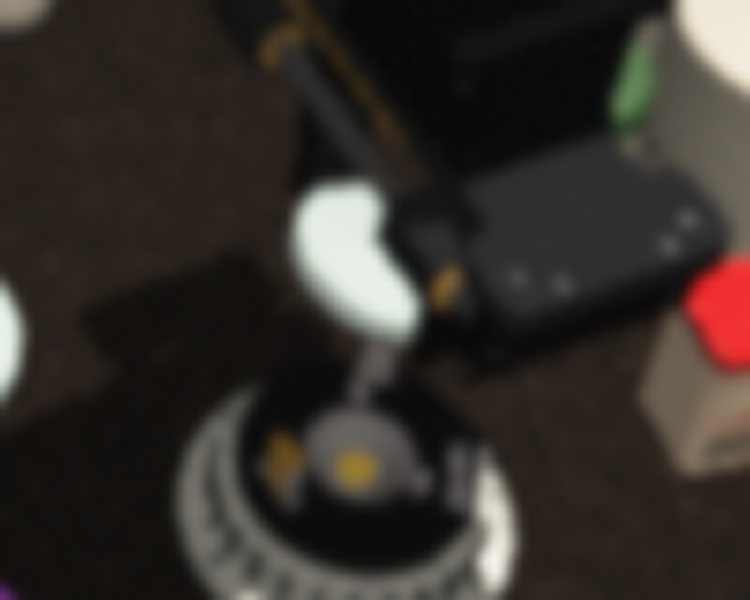

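The crop shows the lens in the grip above the lamp, with its near rim visible between (295,235) and (420,330). To get the tilt, I compare that rim with projections at several tilts.

```bash
python3 - <<'E'
from h import *
s,R,yaw=tool(); im=cv2.imread("pics/s2.png"); x0,y0=377-50,253-35
c=im[y0:y0+80,x0:x0+100].astype(int); m=((c.min(2)>150)).astype(np.uint8); n,l,st,ce=cv2.connectedComponentsWithStats(m)
for k in st[1:]: print(k[0]+x0,k[1]+y0,k[0]+k[2]+x0,k[1]+k[3]+y0,k[4])
ctr=s["ee_pos"]+np.array([0,0,.002]); ph=np.radians(np.arange(0,360,4))
for th in(-.35,0,.2,.3,.4):
    # tilt: +lamp x (= -tool x) side low
    a=-R[:,0]*np.cos(th)+R[:,2]*np.sin(th); b=R[:,1]; nrm=-R[:,2]*np.cos(th)-R[:,0]*np.sin(th)
    P=np.array([ctr+h*nrm+.03*(np.cos(f)*a+np.sin(f)*b) for f in ph for h in(-.0035,.0035)])
    q=np.vstack([proj("scene",p) for p in P]); print(th,q.min(0).round(1),q.max(0).round(1))
E
```

```text
418 218 427 230 78
367 243 382 262 186
327 257 330 270 25
391 282 395 297 46
359 297 361 298 2
-0.35 [364.7 240.9] [390.8 264.8]
0 [364.7 241.9] [390.8 263.9]
0.2 [364.9 242.3] [390.4 263.5]
0.3 [365.2 242.5] [390.2 263.4]
0.4 [365.5 242.5] [389.8 263.3]
```

```bash
python3 - <<'E'
from h import *
s,R,yaw=tool(); im=cv2.imread("pics/s2.png"); x0,y0=327,218
g=cv2.resize(im[y0:y0+80,x0:x0+100],None,fx=8,fy=8,interpolation=cv2.INTER_CUBIC); m=(g.min(2)>110).astype(np.uint8)
cs=[c for c in cv2.findContours(m,cv2.RETR_EXTERNAL,cv2.CHAIN_APPROX_NONE)[0] if cv2.pointPolygonTest(c,(340.,250.),False)>0][0].reshape(-1,2)/8+[x0-.44,y0-.44]
A=np.radians([75,95,115,135,155,175,195,215]); D=np.c_[np.cos(A),np.sin(A)]
print("meas",(cs@D.T).max(0).round(1)); ctr=s["ee_pos"]+np.array([0,0,.002]); ph=np.radians(np.arange(0,360,4))
for th in(-.35,0,.2,.3,.4):
    a=-R[:,0]*np.cos(th)+R[:,2]*np.sin(th); b=R[:,1]; nrm=-R[:,2]*np.cos(th)-R[:,0]*np.sin(th)
    P=np.array([ctr+h*nrm+.03*(np.cos(f)*a+np.sin(f)*b) for f in ph for h in(-.0035,.0035)])
    q=np.vstack([proj("scene",p) for p in P]); print(th,(q@D.T).max(0).round(1))
E
```

```text
meas [ 352.1  228.7   78.4  -79.4 -225.1 -342.5 -417.2 -440.7]
-0.35 [ 354.   231.    81.8  -75.7 -222.7 -341.3 -417.3 -441.8]
0 [ 353.7  229.9   80.4  -76.8 -223.1 -341.3 -417.2 -441.4]
0.2 [ 353.6  229.3   79.3  -78.1 -224.  -341.7 -417.2 -441.3]
0.3 [ 353.7  229.1   78.7  -78.9 -224.7 -342.  -417.2 -441.3]
0.4 [ 353.7  228.9   78.1  -79.7 -225.4 -342.4 -417.3 -441.4]
```

Tilt is about 0.35 rad with the hook side low, as wanted. Now I go to 5 mm on the clip side of the axis and feel downward.

```bash
python3 - <<'E'
from h import *
to(.5599,-.1925,.071)
E
```

```text
t 12.0 pos [ 0.5645 -0.1842  0.1344] yaw(-x) -23.5 f [-0.2   0.56 -0.35] w 0.05963116665759123
units [ 0.03  -0.314  2.113]
```

```bash
python3 -m crank '[[[0.03,-0.31,0],0],[[0,0,0.7],0],[[0,0,0.7],0],[[0,0,0.5],0],[[0,0,0.1],0],[[0,0,0],0],[[0,0,0],0],[[0,0,0],0]]'; for i in 1 2; do python3 -c "
from h import *
to(.5599,-.1925,.06)"; done; python3 -m crank '[[[0,0,0.05],0],[[0,0,0.05],0],[[0,0,0.05],0],[[0,0,0],0]]';  python3 -m crank '[[[0,0,0.05],0],[[0,0,0.05],0],[[0,0,0],0]]'
```

```text
time: 13.0
ee_pos: [0.5603, -0.1925, 0.0749]
eef_rot: [0.203, 0.979, 0.0, 0.0]
ft_force: [-0.1, 1.1, -0.1]
width: 0.0595
grip_force: 5.0
t 13.0 pos [ 0.5603 -0.1925  0.0749] yaw(-x) -23.43 f [-0.05  1.1  -0.14] w 0.05946659878697722
units [ 0.011 -0.006  0.495]
t 13.0 pos [ 0.5603 -0.1925  0.0749] yaw(-x) -23.43 f [-0.05  1.1  -0.14] w 0.05946659878697722
units [ 0.011 -0.006  0.495]
time: 13.5
ee_pos: [0.5598, -0.1924, 0.0696]
eef_rot: [0.203, 0.979, 0.0, -0.0]
ft_force: [1.2, -0.3, -0.2]
width: 0.0597
grip_force: 5.0
time: 13.88
ee_pos: [0.5599, -0.1924, 0.0666]
eef_rot: [0.203, 0.979, 0.0, -0.0]
ft_force: [0.1, 0.1, -0.2]
width: 0.06
grip_force: 5.0
```

```bash
python3 -m crank '[[[0,0,0.05],0],[[0,0,0.05],0],[[0,0,0],0]]'|grep -E "ee_pos|force";python3 -m crank '[[[0,0,0.05],0],[[0,0,0],0]]'|grep -E "ee_pos|force"; python3 -m crank '[[[0,0,0.05],0],[[0,0,0],0]]'|grep -E "ee_pos|force"; python3 -m crank '[[[0,0,0.05],0],[[0,0,0],0]]'|grep -E "ee_pos|force"
```

```text
ee_pos: [0.5599, -0.1924, 0.0636]
ft_force: [-0.6, -0.3, 0.8]
grip_force: 5.0
ee_pos: [0.5599, -0.1924, 0.0622]
ft_force: [-0.2, -0.3, -0.4]
grip_force: 5.0
ee_pos: [0.5598, -0.1924, 0.0606]
ft_force: [0.1, -0.6, 0.0]
grip_force: 5.0
ee_pos: [0.5598, -0.1924, 0.0591]
ft_force: [0.4, -0.7, -1.3]
grip_force: 5.0
```

```bash
for i in 1 2; do python3 -m crank '[[[0,0,0],0]]'|grep -E "ft_force"; done; python3 -m crank '[[[0,0,0.05],0],[[0,0,0],0]]'|grep -E "ee_pos|ft_force";python3 -m crank '[[[0,0,0.05],0],[[0,0,0],0]]'|grep -E "ee_pos|ft_force"
```

```text
ft_force: [1.3, 0.4, 0.3]
ft_force: [0.5, -0.1, 0.8]
ee_pos: [0.5599, -0.1924, 0.0577]
ft_force: [0.3, -0.2, -0.1]
ee_pos: [0.5601, -0.1925, 0.0565]
ft_force: [-0.1, -0.1, 0.8]
```

```bash
python3 - <<'E'
from h import *
im=vision.camera("scene")[:,:,::-1]; cv2.imwrite("pics/s3.png",im)
print(sensors.read_state()["ee_pos"])
cv2.imwrite("pics/s3c.png",cv2.resize(im[240:310,330:420],(720,560),interpolation=cv2.INTER_CUBIC))
E
```

```text
[ 0.56012976 -0.19246765  0.05644569]
```

View pics/s3c.png

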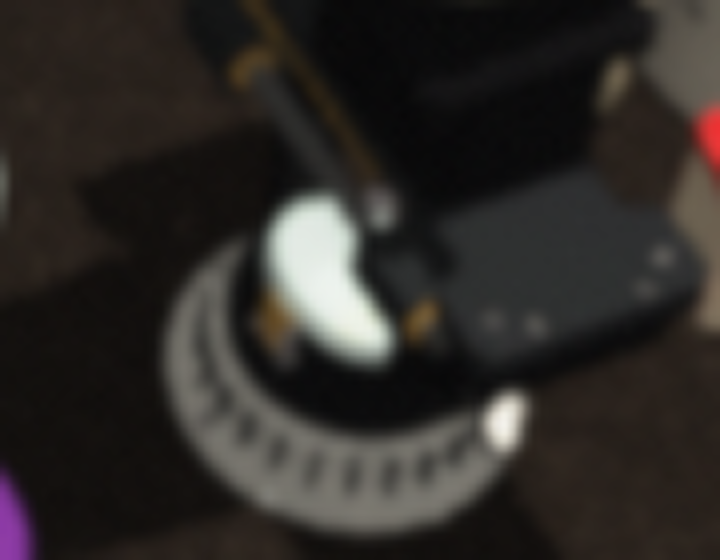

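The lens's raised edge sits just over the brass clip (crop 270,320), with no contact yet. I keep lowering.

```bash
f(){ grep -E "ee_pos|ft_force"|tr '\n' ' '; echo; }; python3 -m crank '[[[0,0,0.05],0],[[0,0,0],0]]'|f; python3 -m crank '[[[0,0,0],0]]'|f; python3 -m crank '[[[0,0,0.05],0],[[0,0,0],0]]'|f; python3 -m crank '[[[0,0,0],0]]'|f;python3 -m crank '[[[0,0,0.05],0],[[0,0,0],0]]'|f; python3 -m crank '[[[0,0,0],0]]'|f
```

```text
ee_pos: [0.5607, -0.1927, 0.0555] ft_force: [1.3, 0.1, 4.3] 
ee_pos: [0.5607, -0.1926, 0.0555] ft_force: [1.0, -0.4, 5.9] 
ee_pos: [0.5607, -0.1926, 0.0541] ft_force: [0.6, 1.2, 7.2] 
ee_pos: [0.5607, -0.1926, 0.0541] ft_force: [0.6, -0.5, 6.2] 
ee_pos: [0.5607, -0.1926, 0.0526] ft_force: [0.9, -1.0, 5.8] 
ee_pos: [0.5607, -0.1926, 0.0526] ft_force: [0.7, 0.3, 5.7]
```

```bash
f(){ grep -E "ee_pos|ft_force"|tr '\n' ' '; echo; }; python3 -m crank '[[[0,0,-0.05],0],[[0,0,0],0],[[0,0,0],0]]'|f; python3 -m crank '[[[-0.05,0,0],0],[[-0.05,0,0],0],[[0,0,0],0]]'|f; python3 -m crank '[[[-0.06,0,0],0],[[0,0,0],0]]'|f; python3 -m crank '[[[0,0,0],0]]'|f
python3 -c "
from h import *
to(.5645,-.1945,.05)"
```

```text
ee_pos: [0.5598, -0.1923, 0.0532] ft_force: [0.3, 0.1, 1.7] 
ee_pos: [0.5627, -0.1936, 0.0531] ft_force: [0.9, -0.2, -0.4] 
ee_pos: [0.5643, -0.1942, 0.0532] ft_force: [1.2, 0.3, -1.0] 
ee_pos: [0.5643, -0.1942, 0.0532] ft_force: [-0.0, 0.6, -0.7] 
t 18.05 pos [ 0.5643 -0.1942  0.0532] yaw(-x) -23.42 f [-0.02  0.6  -0.71] w 0.0595329386827337
units [-0.009 -0.005  0.108]
```

```bash
f(){ grep -E "ee_pos|ft_force"|tr '\n' ' '; echo; }; python3 -m crank '[[[-0.05,0,0],0],[[0,0,0],0]]'|f; python3 -m crank '[[[0,0,0],0]]'|f; python3 -m crank '[[[-0.05,0,0],0],[[0,0,0],0]]'|f;python3 -m crank '[[[0,0,0],0]]'|f
python3 - <<'E'
from h import *
im=vision.camera("scene")[:,:,::-1]; cv2.imwrite("pics/s4.png",im)
cv2.imwrite("pics/s4c.png",cv2.resize(im[240:310,330:420],(720,560),interpolation=cv2.INTER_CUBIC))
s,R,yaw=tool()
g=cv2.resize(im[240:310,330:420],None,fx=8,fy=8,interpolation=cv2.INTER_CUBIC); m=(g.min(2)>110).astype(np.uint8)
cs=max([c for c in cv2.findContours(m,cv2.RETR_EXTERNAL,cv2.CHAIN_APPROX_NONE)[0] if cv2.boundingRect(c)[0]<400],key=cv2.contourArea).reshape(-1,2)/8+[330-.44,240-.44]
A=np.radians([95,115,135,155,175,195]); D=np.c_[np.cos(A),np.sin(A)]
print("meas",(cs@D.T).max(0).round(1)); ph=np.radians(np.arange(0,360,4))
for dz in (.002,.005,.008):
  for th in(0,.2,.35):
    ctr=s["ee_pos"]+np.array([0,0,dz]); a=-R[:,0]*np.cos(th)+R[:,2]*np.sin(th); b=R[:,1]; nrm=-R[:,2]*np.cos(th)-R[:,0]*np.sin(th)
    P=np.array([ctr+h*nrm+.03*(np.cos(f)*a+np.sin(f)*b) for f in ph for h in(-.0035,.0035)])
    q=np.vstack([proj("scene",p) for p in P]); print(dz,th,(q@D.T).max(0).round(1))
E
```

```text
ee_pos: [0.5654, -0.1943, 0.053] ft_force: [-2.7, 2.6, -1.4] 
ee_pos: [0.5654, -0.1944, 0.0531] ft_force: [-1.6, 3.1, -0.9] 
ee_pos: [0.5665, -0.1947, 0.0529] ft_force: [-4.5, 4.4, 0.4] 
ee_pos: [0.5665, -0.1947, 0.053] ft_force: [-4.0, 4.9, 0.3] 
meas [ 249.5   98.2  -63.4 -215.8 -340.2 -422.2]
0.002 0 [ 251.4  100.3  -61.  -213.4 -338.8 -422.2]
0.002 0.2 [ 250.9   99.3  -62.2 -214.3 -339.1 -422.2]
0.002 0.35 [ 250.6   98.5  -63.3 -215.2 -339.6 -422.3]
0.005 0 [ 250.7   99.6  -61.6 -213.9 -339.  -422.2]
0.005 0.2 [ 250.2   98.6  -62.8 -214.7 -339.4 -422.1]
0.005 0.35 [ 249.9   97.8  -63.9 -215.6 -339.9 -422.2]
0.008 0 [ 250.    98.9  -62.2 -214.3 -339.2 -422.2]
0.008 0.2 [ 249.5   97.9  -63.4 -215.1 -339.6 -422.1]
0.008 0.35 [ 249.2   97.1  -64.5 -216.1 -340.1 -422.2]
```

View pics/s4c.png

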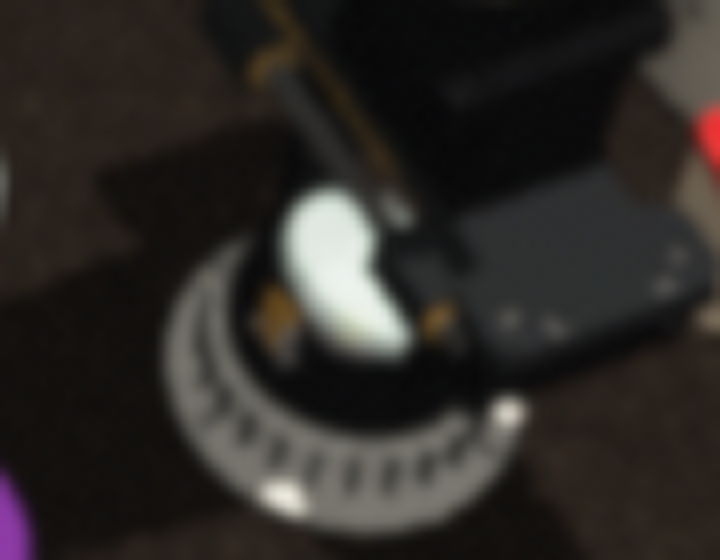

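It stops against both hooks right at the axis, so it is tucked (the crop shows the lens near edge just inside and above the clip). I ease off, lower a little, then release.

```bash
f(){ grep -E "ee_pos|force|width"|tr '\n' ' '; echo; }; python3 -m crank '[[[0.04,0.02,0],0],[[0,0,0.05],0],[[0,0,0],0]]'|f; python3 -m crank '[[[0,0,0.05],0],[[0,0,0],0],[[0,0,0],0]]'|f; python3 -m crank '[[[0,0,0],0],[[0,0,0],0],[[0,0,0],0],[[0,0,0],0],[[0,0,0],0]]' 0.85|f
```

```text
ee_pos: [0.5663, -0.1945, 0.0518] ft_force: [-3.2, 2.9, 1.3] width: 0.0598 grip_force: 5.0 
ee_pos: [0.5664, -0.1946, 0.0504] ft_force: [-1.5, 1.6, 0.2] width: 0.0598 grip_force: 5.0 
ee_pos: [0.5663, -0.1946, 0.0503] ft_force: [0.6, -0.3, 0.1] width: 0.0737 grip_force: 0.0
```

```bash
python3 -m crank '[[[0,0,-0.5],0],[[0,0,-0.8],0],[[0,0,-0.8],0],[[0,0,-0.8],0],[[0.9,0,-0.8],0],[[0.9,0,-0.8],0],[[0.9,0,0],0],[[0.9,0,0],0],[[0,0,0],0]]' 0.16|tail -5
python3 - <<'E'
from h import *
a=[]
for n in ("scene","top"):
    im=vision.camera(n)[:,:,::-1]; cv2.imwrite(f"pics/{n}5.png",im); x,y=proj(n,[.5645,-.1945,.05])[0].astype(int)
    a.append(cv2.resize(im[y-28:y+28,x-28:x+28],(400,400),interpolation=cv2.INTER_CUBIC))
cv2.imwrite("pics/c5.png",np.hstack(a)); to(.54,-.184,.07)
E
```

```text
ee_pos: [0.4664, -0.1512, 0.1866]
eef_rot: [0.203, 0.979, 0.001, 0.001]
ft_force: [1.2, 0.5, 0.2]
width: 0.0141
grip_force: 0.0
t 21.45 pos [ 0.4678 -0.1517  0.1863] yaw(-x) -23.42 f [1.09 0.68 0.22] w 0.013802665402531297
units [-2.631 -0.034  3.881]
```

View pics/c5.png

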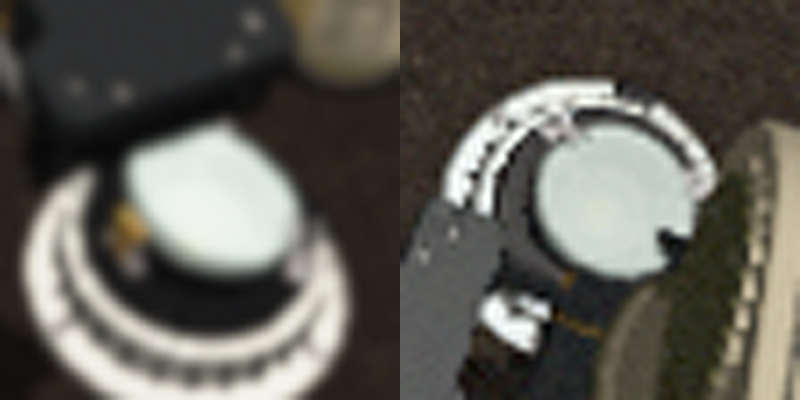

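The lens is tucked: in the top crop the hook lips at (555,125) and (700,185) lie over its edge, and its raised edge leans at the clip. Next I press that edge with a finger on each side of the clip.

```bash
f(){ grep -E "ee_pos|ft_force|width"|tr '\n' ' '; echo; }; python3 -m crank '[[[-0.9,0,0],0],[[-0.9,0,0],0],[[-0.85,0,0.4],0],[[0,0,0.9],0],[[0,0,0.9],0],[[0,0,0.9],0],[[0,0,0.5],0],[[0,0,0],0],[[0,0,0],0]]' 0.185|f
python3 -c "
from h import *
to(.541,-.1841,.066)"
```

```text
ee_pos: [0.5409, -0.1835, 0.0783] ft_force: [0.3, 1.0, 0.1] width: 0.016 
t 22.57 pos [ 0.5409 -0.1835  0.0783] yaw(-x) -23.43 f [0.35 1.03 0.09] w 0.015952809099922388
units [-0.012 -0.017  0.411]
```

```bash
f(){ grep -E "ee_pos|ft_force"|tr '\n' ' '; echo; }; python3 -m crank '[[[0,-0.02,0.1],0],[[0,0,0.1],0],[[0,0,0.05],0],[[0,0,0],0]]'|f;  for i in 1; do python3 -m crank '[[[0,0,0.06],0],[[0,0,0],0]]'|f; python3 -m crank '[[[0,0,0.06],0],[[0,0,0],0]]'|f; python3 -m crank '[[[0,0,0.06],0],[[0,0,0],0]]'|f; done
```

```text
ee_pos: [0.5397, -0.1837, 0.0697] ft_force: [-0.4, 0.1, 0.6] 
ee_pos: [0.5398, -0.1837, 0.0679] ft_force: [-0.4, 0.4, 0.5] 
ee_pos: [0.5399, -0.1837, 0.0663] ft_force: [-0.4, -0.5, 1.5] 
ee_pos: [0.5398, -0.1836, 0.0646] ft_force: [-2.7, 1.2, 5.0]
```

```bash
f(){ grep -E "ee_pos|ft_force"|tr '\n' ' '; echo; }; python3 -m crank '[[[0,0,0.04],0],[[0,0,0],0]]'|f; python3 -m crank '[[[0,0,0.04],0],[[0,0,0],0]]'|f; python3 -m crank '[[[0,0,0.04],0],[[0,0,0],0]]'|f
```

```text
ee_pos: [0.5398, -0.1837, 0.0632] ft_force: [0.2, -0.6, 0.3] 
ee_pos: [0.5397, -0.1836, 0.0617] ft_force: [0.4, -0.8, 0.7] 
ee_pos: [0.5398, -0.1837, 0.0606] ft_force: [0.1, -0.3, 0.8]
```

```bash
f(){ grep -E "ee_pos|ft_force"|tr '\n' ' '; echo; }; python3 -m crank '[[[0,0,0.04],0],[[0,0,0],0]]'|f; python3 -m crank '[[[0,0,0.04],0],[[0,0,0],0]]'|f; python3 -m crank '[[[0,0,0.04],0],[[0,0,0],0]]'|f;  python3 -m crank '[[[0,0,0.04],0],[[0,0,0],0]]'|f
```

```text
ee_pos: [0.5398, -0.1837, 0.0595] ft_force: [-1.0, -0.1, 0.7] 
ee_pos: [0.5398, -0.1837, 0.0583] ft_force: [0.8, -0.4, -0.3] 
ee_pos: [0.5398, -0.1837, 0.0571] ft_force: [-0.3, 0.4, -0.3] 
ee_pos: [0.54, -0.1837, 0.0564] ft_force: [-2.0, 1.5, 4.4]
```

```bash
f(){ grep -E "ee_pos|ft_force"|tr '\n' ' '; echo; }; python3 -m crank '[[[0,0,0.02],0],[[0,0,0],0]]'|f; python3 -m crank '[[[0,0,0.02],0],[[0,0,0],0]]'|f; python3 -m crank '[[[0,0,0.02],0],[[0,0,0],0]]'|f
```

```text
ee_pos: [0.54, -0.1837, 0.0561] ft_force: [-3.8, 0.5, 9.2] 
ee_pos: [0.5401, -0.1838, 0.0559] ft_force: [-5.2, 2.0, 13.6] 
ee_pos: [0.5401, -0.1837, 0.0558] ft_force: [-6.6, 2.5, 18.1]
```

```bash
python3 -m crank '[[[0,0,-0.3],0],[[0,0,-0.8],0],[[0,0,-0.9],0],[[0,0,-0.9],0],[[0.9,0,-0.9],0],[[0.9,0,0],0],[[0.9,0,0],0],[[0,0,0],0]]' 0 10|tail -5
python3 - <<'E'
from h import *
a=[]
for n in ("scene","top"):
    im=vision.camera(n)[:,:,::-1]; cv2.imwrite(f"pics/{n}6.png",im); x,y=proj(n,[.5645,-.1945,.05])[0].astype(int)
    a.append(cv2.resize(im[y-28:y+28,x-28:x+28],(400,400),interpolation=cv2.INTER_CUBIC))
cv2.imwrite("pics/c6.png",np.hstack(a)); to(.5648,-.1945,.07)
E
```

```text
ee_pos: [0.4646, -0.151, 0.1685]
eef_rot: [0.203, 0.979, 0.0, 0.0]
ft_force: [-0.4, 0.4, 0.3]
width: 0.0004
grip_force: 0.0
t 27.43 pos [ 0.466  -0.1516  0.1685] yaw(-x) -23.41 f [0.7  0.1  0.42] w 0.0007579235648754833
units [-3.587 -0.007  3.288]
```

View pics/c6.png

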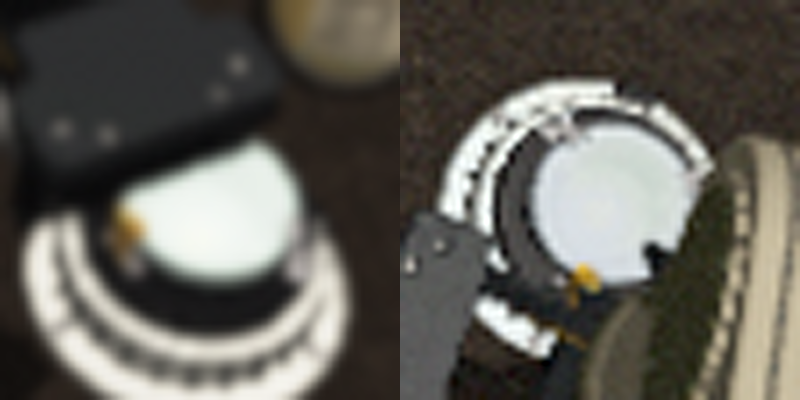

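The clip nose now lies over the lens edge (top crop 585,278) and the lens lies level under the hooks, so it snapped in. I fit its centre for the bedding push.

```bash
python3 - <<'E'
from h import *
im=cv2.imread("pics/top6.png"); x,y=proj("top",[.5645,-.1945,.05])[0].astype(int)
c=lambda u,v:(x-28+u/7.143-.43,y-28+v/7.143-.43)
print("lens ctr from edges",at("top",c(215,203),.055))
print("clip",at("top",c(187,278),.063))
d=lambda u,v:(X-28+u/7.143-.43,Y-28+v/7.143-.43)
X,Y=proj("scene",[.5645,-.1945,.05])[0].astype(int)
for u in((297,200),(215,280)):print(u)
print("scene: right edge x / bottom y ->", d(303,283))
s=np.radians(np.arange(0,360,5))
for cx,cy in((.5645,-.1945),(.566,-.195),(.563,-.198)):
    q=np.vstack([proj("scene",[cx+.03*np.cos(a),cy+.03*np.sin(a),z]) for a in s for z in(.049,.056)]); print(cx,cy,q.max(0).round(1))
E
```

```text
lens ctr from edges [ 0.56575264 -0.19529845]
clip [ 0.53609297 -0.18206805]
(297, 200)
(215, 280)
scene: right edge x / bottom y -> (np.float64(388.98915161696766), np.float64(286.1892076158477))
0.5645 -0.1945 [388.1 286.4]
0.566 -0.195 [388.7 286.1]
0.563 -0.198 [389.  287.6]
```

```bash
f(){ grep -E "ee_pos|ft_force"|tr '\n' ' '; echo; }; python3 -m crank '[[[-0.9,0,0],0],[[-0.9,0,0],0],[[-0.9,0,0],0],[[-0.89,0,0.4],0],[[0,0,0.9],0],[[0,0,0.9],0],[[0,0,0.9],0],[[0,0,0.25],0],[[0,0,0],0],[[0,0,0],0],[[0,0,0],0]]'|f
python3 -c "
from h import *
to(.565,-.1947,.059)"
```

```text
ee_pos: [0.565, -0.1945, 0.0687] ft_force: [0.7, 0.0, -0.8] 
t 28.8 pos [ 0.565  -0.1945  0.0687] yaw(-x) -23.43 f [ 0.68  0.   -0.82] w 0.0003552395439835992
units [-0.004 -0.007  0.323]
```

```bash
f(){ grep -E "ee_pos|ft_force"|tr '\n' ' '; echo; }; python3 -m crank '[[[0,0,0.1],0],[[0,0,0.1],0],[[0,0,0.03],0],[[0,0,0],0],[[0,0,0],0]]'|f; python3 -m crank '[[[0,0,0.03],0],[[0,0,0],0]]'|f; python3 -m crank '[[[0,0,0.03],0],[[0,0,0],0]]'|f; python3 -m crank '[[[0,0,0.03],0],[[0,0,0],0]]'|f
```

```text
ee_pos: [0.5644, -0.1943, 0.0608] ft_force: [0.3, -0.6, -0.3] 
ee_pos: [0.5643, -0.1943, 0.0599] ft_force: [-0.6, -0.6, -0.3] 
ee_pos: [0.5643, -0.1943, 0.0589] ft_force: [-0.4, -0.5, -0.2] 
ee_pos: [0.5645, -0.1943, 0.0584] ft_force: [-0.6, 0.4, 3.5]
```

```bash
f(){ grep -E "ee_pos|ft_force"|tr '\n' ' '; echo; }; python3 -m crank '[[[0,0,0.026],0],[[0,0,0],0]]'|f; python3 -m crank '[[[0,0,0],0]]'|f
```

```text
ee_pos: [0.5646, -0.1944, 0.0582] ft_force: [-3.8, 1.7, 11.0] 
ee_pos: [0.5646, -0.1944, 0.0582] ft_force: [-3.5, 2.3, 11.5]
```

```bash
f(){ grep -E "ee_pos|ft_force"|tr '\n' ' '; echo; }; python3 -m crank '[[[0,0,-0.005],0],[[0,0,0],0],[[0,0,0],0],[[0,0,0],0]]'|f; python3 -m crank '[[[0,0,0],0],[[0,0,0],0],[[0,0,0],0],[[0,0,0],0]]'|f; python3 -m crank '[[[0,0,-0.1],0],[[0,0,-0.5],0],[[0,0,-0.9],0],[[0,0,-0.9],0],[[0,0,-0.9],0],[[0.9,0,-0.9],0],[[0.9,0,0],0],[[0.9,0,0],0],[[0.9,0,0],0],[[0.9,0,0],0],[[0,0,0],0]]'|f
python3 - <<'E'
from h import *
a=[]
for n in ("scene","top"):
    im=vision.camera(n)[:,:,::-1]; x,y=proj(n,[.5645,-.1945,.05])[0].astype(int)
    a.append(cv2.resize(im[y-28:y+28,x-28:x+28],(400,400),interpolation=cv2.INTER_CUBIC))
cv2.imwrite("pics/c7.png",np.hstack(a)); print(sensors.read_state()["time"])
E
```

```text
ee_pos: [0.5646, -0.1944, 0.0583] ft_force: [-3.2, 1.4, 8.7] 
ee_pos: [0.5646, -0.1944, 0.0582] ft_force: [-4.1, 1.2, 9.5] 
ee_pos: [0.4397, -0.1403, 0.1844] ft_force: [0.5, 0.1, 0.1] 
33.025
```

View pics/c7.png

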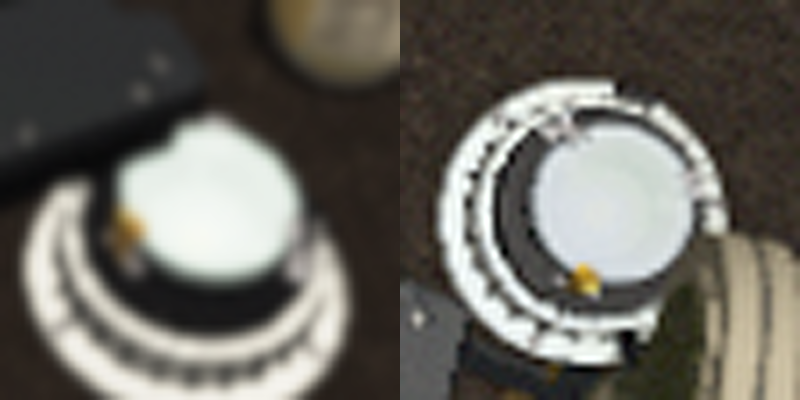

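The lens lies level, with both hooks over its edge (560,125; 697,185) and the clip nose over its rim (585,280). The robot is clear of it.

```bash
python3 -c "
from bench import r
print(r.close_job())"
```

```text
the job is handed in; nothing more can be done
None
```

I handed the job in with the robot clear at about 33 s. The lens sits dome up under both hooks with the clip snapped over its rim, bedded with a centre push of roughly 9–11 N held for over a second. Two forces ran high: the edge press reached about 18 N once it bottomed out (6–15 N given), and the bedding push carried about 4 N sideways.

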